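# Show a rolling jar's code to the reader through the tray window

### The arm

A 7-joint arm with a two-finger parallel gripper is mounted at the origin on the work surface. World frame = base frame: x ahead of the robot, y to its left, z up, the work surface at z = 0. Lengths are in m, angles in rad, forces in N, time in s.
With the tool pointing down it reaches from about 0.35 to 0.9 m from the base axis. Payload 8.1 kg.
Tool frame: the origin (TCP) lies midway between the tips of the shut fingers; the grasp point (between the pads) lies 19 mm behind it; z points along the fingers, y is the line along which they close (so a half turn about z gives the same grasp; the last joint's range is limited). The gripper opens to 92 mm and grips with 3 to 60 N. Pads are 19 mm wide; open, the fingers measure 130 mm over their backs; the gripper's body (75 mm by 190 mm) begins 47 mm behind the grasp point.
Start: joints at [1.134, 0.434, 0.025, 1.573, -0.012, 1.134, -0.075], TCP at [0.205, -0.591, 0.227] pointing down, gripper open.
Joint ranges: [-2.62, 2.62], [-0.44, 2.09], [-1.27, 1.32], [0.08, 2.57], [-1.32, 4.46], [0.12, 2], [-2.74, 2.74]. Speed limits (rad/s): [2.22, 2.22, 3.01, 3.01, 3.14, 3.14, 3.14].

### API

Orientations are given as a rotation vector (axis times angle).
In Python, from cell import observe, cams, job gives the robot as it stands. The module is installed in compiled form; this text tells all that it offers.
- The arm moves only by the tool step_arm, never from a script. Its argument "steps" is a list of rows, each a list of 6 numbers: the shift along the world's x, y, z in mm, then the turn, a rotation vector about the world's x, y, z in rad. In form: [[dx, dy, dz, rx, ry, rz], ...]. A call has 1 to 20 rows; each row shifts and turns the commanded pose from where the row before left it; what a row does not reach is not made up. A row lasts 1/12 s, in which the tool goes at most 41.7 mm and 7.16 degrees, less where a joint would pass 70% of its speed; a pose out of reach is approached as far as the arm can. A call with a gripper value outside its range is refused whole. "gripper" is the opening, from 0 (shut) to 1 (fully open), set as the call begins (left out, the last holds). The fingers move at their own pace and stop on an object; "force" is the grip in N (left out, the last holds). Time passes only in rows, so rows that do not move let the fingers close. It gives the time, the measured TCP pose, the force, the opening and the grip force at its end, in the units of the state.
- observe(): the state, without advancing time (a new reading comes with each control period).
- cams.get_image(name): name is "scene" or "side" or "wrist"; returns the picture (420x560x3 uint8, red, green, blue); there is no depth.
- cams.get_calibration(name): a dict with "fov_y" (degrees; the focal length in pixels is half the picture's height over the tangent of half this angle, whatever the lens; pixels are square), "cx", "cy" (the principal point, pixels), "world_to_cam" (4x4, takes a point from world to camera coordinates). Camera axes: x right, y up, looking along -z (the intrinsics and any distortion apply to the point x, -y, -z); pixel columns grow to the right and rows downward; lengths in m; the calibration is good to about 2 mm. The wrist camera is an equidistant fisheye: a pixel r from the principal point sees the ray r / f radians off the axis. A picture is of the moment at which its call begins: read the wrist's pose just before it. get_calibration takes no time and is no camera call; for the wrist camera it gives the pose at the moment of the call.
- job.sign_off(): hands the job in; it is judged then, once.
The state is a dict: "clock": time; "joints": joint angles; "dq": joint speeds; "joint_efforts": joint torques, N m; "position": TCP position; "ee_rot": TCP orientation; "force": force on the tool from outside, world axes, zero at the start; "ft_torque": the same for the moment, N m; "width": opening from 0.0 (shut) to 1.0 (fully open); "gripper_force": force on a finger pad.
Only numpy, scipy, OpenCV 4.12 (cv2) and the standard library are available. Lean on these libraries where they do the work, as an engineer would, in place of code of your own. Each camera call takes 0.05 s, during which the arm holds its last target. There are 200 camera calls.

### The job

Pick up the carrying tray by its crossbar handle and hold it up in front of the code reader, with the tray's window side facing the reader and the lying jar rolled from its end of the tray to the middle of the tray, so that the code on its base shows through the window; keep the jar there in front of the reader for five seconds. Then set the tray down, centred on and lined up with the rubber mat, the jar still behind the window, and let go. The jar rolls easily: do not let it bang into the tray or jump off, do not tip the tray steeply, do not bump the reader, and leave the other goods where they are.

Things in the scene. Friction and masses are not known exactly. Their poses are not given: they have to be found in the camera images.
- tray: Grey plastic carrying tray, nominally 0.40 kg, origin at the centre of its underside; x across, y along, z up. Outside 104 mm (x) by 320 mm (y). Walls: ends 50 mm above the underside, -x long wall 32 mm, +x long wall 46 mm. Steel wire legs 8 mm thick at x = +-56 mm, y = +-50 mm carry the handle. Starts flat on the table, at the robot's left or right.
- tray_floor (a point): Middle of the tray's flat inner floor, 6 mm above the underside, axes as the tray's. The channel above it, in which the jar rolls, is 92 mm wide (x -46 to 46 mm) and 304 mm long (y -152 to 152 mm).
- tray_window (a point): Middle of the window, an 80 mm long gap (y -40 to 40 mm) in the tray's +x long wall, 49 mm from the tray's middle along its +x, 38 mm above the underside, axes as the tray's.
- tray_grip (a point): Centre of the tray's handle, 115 mm above the underside, axes as the tray's: a black flat-sided bar 20 mm thick (tray y), 24 mm high and 112 mm long (tray x) that bridges the channel over its middle. The jar passes under it (top of the jar 70 mm above the underside)
- jar: Closed black gel jar with a green band, radius 32 mm, length 80 mm, nominally 0.20 kg (may differ by 30 %), on its side in the channel, its axis (own x) along tray x. Origin at its centre, 38 mm above the tray's underside; its frame turns as it rolls along tray y. Starts at rest 45 to 118 mm from the tray's middle, towards tray -y.
- jar_base (a point): Centre of the jar's base with the round white code label, on its axis 40 mm from its centre, towards tray +x. The jar rolls like a solid cylinder: on a tilted tray it speeds up at 2/3 g sin(tilt); rolling resistance is about 0.005 of its weight, so it hardly slows by itself.
- mat: Black rubber mat fixed on the table, 200 mm (x) by 420 mm (y), 3 mm thick, origin at the centre of its underside; the tray is to stand on it with tray y along mat y. On the other side from the tray's start
- reader: Grey code reader head, 60 mm deep, 90 mm wide, on a stand of 110 mm diameter, fixed on the table; 175 mm high; origin at the centre of its foot. Its window is in the head's -x face, 30 mm in front of the origin, looking along -x of the reader
- read_point (a point): Where the reader reads: the point for the jar's centre, 170 mm in front of the reader's origin (140 mm in front of its window) and 132 mm above the table, axes as the reader's. The jar's base faces the reader when tray x lies along reader x
- spray: White bottle, 48 mm diameter, 170 mm high, stands beside the reader; origin at the centre of its underside; leave it alone
- lotion: Orange bottle, 54 mm diameter, 160 mm high, beside the reader; origin at its underside; leave it alone
- tonic: Green glass bottle, 44 mm diameter, 150 mm high, right of the orange bottle; origin at its underside; leave it alone
- cream: White cream pot, 68 mm diameter, 45 mm high, in the middle nearest the robot; origin at its underside; leave it alone
- wax: Low metal wax tin, 64 mm diameter, 40 mm high, in front of the reader, below where the tray is held up; origin at its underside; leave it alone
- gel2: Green upright gel jar, 72 mm diameter, 75 mm high, at the far left; origin at its underside; leave it alone
- soapbox: White paper soap box, 60 by 100 by 35 mm, at the far right; origin at its underside; leave it alone
Mind the look-alikes: they are no part of the job. Leave any orange look-alike of the reader alone. Leave any yellow look-alike of the jar alone.

How it is judged:
By the outcome, as a careful person would: the job done as asked, in the order asked, and still so for the second after the job is handed in, with the robot touching nothing.
It also fails if it takes over 72 s, if anything falls off the work surface, if the arm or the gripper's body presses on something with over 40 N, if the wrist force passes 120 N, or if a joint passes its speed limit or range.

## Working session

There is one attempt and no reset: what is moved stays moved. The work goes in short steps, Python scripts to look and compute and a tool call to move; the robot and the scene stay as the last step left them, time stands still between calls to the robot, and variables do not carry over. Pictures are saved under pics/ and viewed, at most 12 in all, crops included, and the job is handed in when it is done.

Besides the shell and the picture viewer there is one more tool, called after "Call:" in YAML: its name, and indented under it one key for each argument. step_arm: Moves the arm, as the interface text tells. Its arguments: {"type":"object","properties":{"steps":{"type":"array","items":{"type":"array","items":{"type":"number"}}},"gripper":{"type":"number"},"force":{"type":"number"}},"required":["steps"]}

```bash
mkdir -p pics; python3 - <<'E'
from cell import observe,cams
import cv2,numpy as np
s=observe();print(s)
for n in("scene","side"):
    im=cams.get_image(n);cv2.imwrite(f"pics/{n}0.png",im[:,:,::-1]);c=cams.get_calibration(n);print(n,c)
E
```

```text
{'clock': 0.0, 'joints': array([ 1.13440103,  0.4351948 ,  0.02496315,  1.57411822, -0.01156798,
        1.13398933, -0.07505422]), 'dq': array([-5.82735802e-05, -1.11170102e-03,  1.04573112e-03,  8.79220024e-04,
       -2.66471977e-04,  1.29259302e-03,  1.58842497e-03]), 'joint_efforts': array([ 8.67642229e-04, -6.67852950e+01,  9.85360332e-01, -3.14450419e+01,
       -6.05565123e-02,  4.30172228e-02,  2.18253354e-04]), 'position': array([ 0.20453963, -0.59003342,  0.22595421]), 'ee_rot': array([-3.09645392e+00, -5.21640504e-01,  6.63455941e-04]), 'force': array([ 0.07993145, -1.16499118, -0.40237104]), 'ft_torque': array([ 0.00328716, -0.03148341,  0.00589829]), 'gripper_force': 0.0, 'width': 1.002886028835822}
scene {'fov_y': 56.195490566936506, 'cx': 276.21138870024436, 'cy': 206.89000429318517, 'world_to_cam': array([[-0.47966715,  0.8774382 , -0.00465089,  0.27750843],
       [-0.74537243, -0.40466293,  0.52978095,  0.31480316],
       [ 0.462968  ,  0.25758517,  0.84812176, -1.32307996],
       [ 0.        ,  0.        ,  0.        ,  1.        ]])}
side {'fov_y': 43.68996323525405, 'cx': 280.20843429383456, 'cy': 212.32991595554708, 'world_to_cam': array([[-0.88370348, -0.46772291,  0.01741961,  0.44144874],
       [ 0.34609557, -0.62794267,  0.69706948, -0.28198712],
       [-0.31509685,  0.62203157,  0.71679195, -1.06301709],
       [ 0.        ,  0.        ,  0.        ,  1.        ]])}
```

View pics/scene0.png

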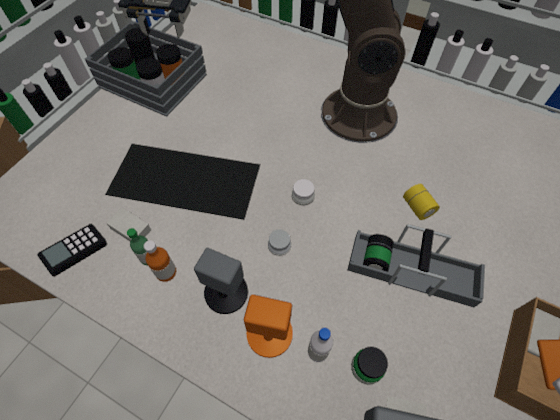

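View pics/side0.png

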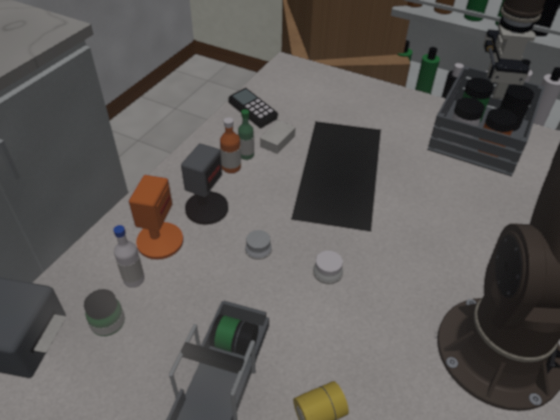

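The tray is on the robot's left at about (415,268) in the scene view, with the jar at its left end (378,253). The mat is at (185,180), the grey reader at (222,280), and the yellow jar and orange reader are decoys. Next I'll zoom in on the tray, the reader and the mat.

```bash
python3 - <<'E'
import cv2,numpy as np
a=cv2.imread("pics/scene0.png");b=cv2.imread("pics/side0.png")
A=cv2.resize(a[215:315,335:495],(800,500),interpolation=cv2.INTER_CUBIC)
cv2.imwrite("pics/crop1.png",A)
B=cv2.resize(a[230:330,180:280],(400,400),interpolation=cv2.INTER_CUBIC);C=cv2.resize(b[290:420,160:290],(400,400),interpolation=cv2.INTER_CUBIC)
cv2.imwrite("pics/crop2.png",np.hstack([B,C]))
E
cat > h.py <<'E'
import numpy as np,cv2
from cell import cams,observe
def ray(n,p,c=None):
    c=c or cams.get_calibration(n);f=210/np.tan(np.radians(c["fov_y"])/2);M=c["world_to_cam"];R=M[:3,:3]
    u=(p[0]-c["cx"]);v=(p[1]-c["cy"])
    if n=="wrist":
        r=np.hypot(u,v);t=r/f;k=np.sin(t)/max(r,1e-9);d=np.array([u*k,-v*k,-np.cos(t)])
    else: d=np.array([u/f,-v/f,-1.])
    return -R.T@M[:3,3],R.T@d
def onz(n,p,z,c=None):
    o,d=ray(n,p,c);return o+d*(z-o[2])/d[2]
def two(n1,p1,n2,p2):
    o,d=ray(n1,p1);q,e=ray(n2,p2)
    s=np.linalg.lstsq(np.c_[d,-e],q-o,rcond=None)[0];x,y=o+d*s[0],q+e*s[1]
    return (x+y)/2,np.linalg.norm(x-y)
def proj(n,P,c=None):
    c=c or cams.get_calibration(n);f=210/np.tan(np.radians(c["fov_y"])/2);q=c["world_to_cam"]@np.r_[P,1]
    x,y,z=q[0],-q[1],-q[2]
    if n=="wrist":
        r=np.hypot(x,y);k=f*np.arctan2(r,z)/max(r,1e-9);return np.array([c["cx"]+x*k,c["cy"]+y*k])
    return np.array([c["cx"]+f*x/z,c["cy"]+f*y/z])
E
```

```text
(no output)
```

View pics/crop1.png

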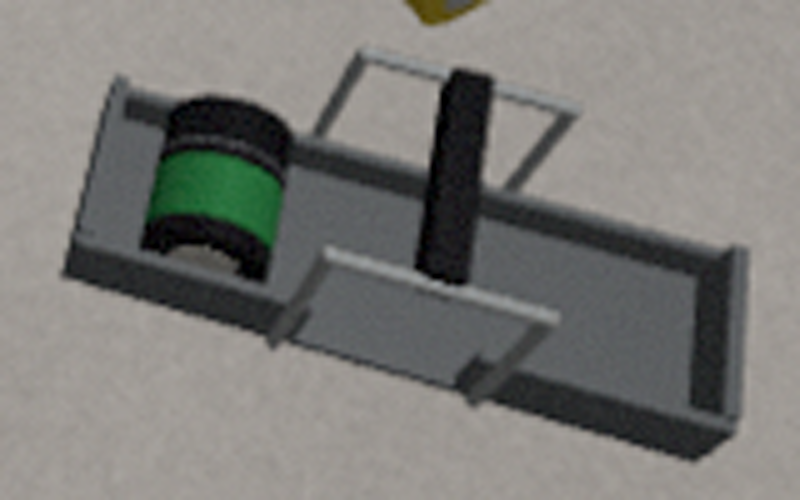

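View pics/crop2.png

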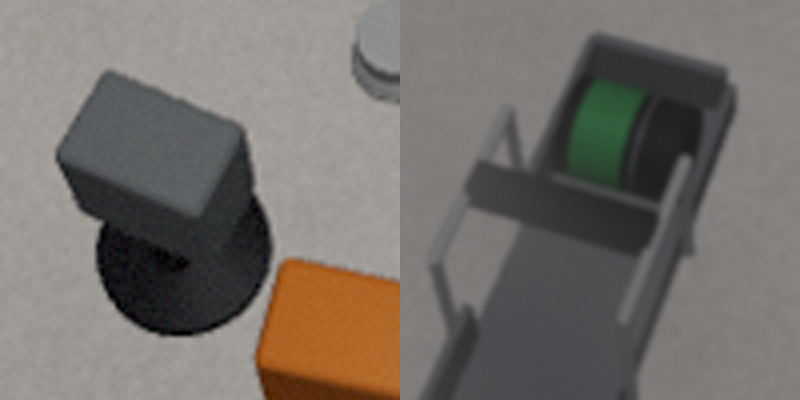

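```bash
python3 - <<'E'
from h import *
np.set_printoptions(precision=4,suppress=True)
a=lambda x,y:(x/5+335-.4,y/5+215-.4)
for nm,p,z in[("b+x-y",(65,275),0),("b+x+y",(697,460),0),("t-x-y",(118,78),.05),("t+x-y",(75,236),.05),("t-x+y",(745,250),.05),("t+x+y",(735,425),.05),
 ("wire+x-y",(325,250),.127),("wire+x+y",(558,318),.127),("wire-x-y",(362,53),.127),("wire-x+y",(578,110),.127),("bar far",(472,70),.127),("bar near",(443,270),.115)]:
    print(nm,onz("scene",a(*p),z)[:2])
b=lambda x,y:(x/4+180-.4,y/4+230-.4)
P=[onz("scene",b(*p),.175)[:2] for p in((110,70),(243,125),(200,217),(58,155))]
print("reader",np.array(P),np.mean(P,0),[np.linalg.norm(P[i]-P[i-1]) for i in range(4)])
im=cv2.imread("pics/scene0.png");g=im.max(2)
m=(g<40).astype(np.uint8);m[:, :90]=0;m[:140]=0;m[230:]=0;m[:,275:]=0
c=max(cv2.findContours(m,0,2)[0],key=cv2.contourArea)
print(cv2.contourArea(c))
w=np.array([onz("scene",q[0]+.0,.003)[:2] for q in c],np.float32)
r=cv2.minAreaRect(w);print("mat",r)
s=cv2.imread("pics/side0.png");m=(s.max(2)<45).astype(np.uint8);m[:,:290]=0;m[:,390:]=0;m[:110]=0;m[230:]=0
c=max(cv2.findContours(m,0,2)[0],key=cv2.contourArea)
print("mat side",cv2.minAreaRect(np.array([onz("side",q[0]+.0,.003)[:2] for q in c],np.float32)))
hsv=cv2.cvtColor(im,cv2.COLOR_BGR2HSV)
m=((hsv[...,0]>45)&(hsv[...,0]<85)&(hsv[...,1]>90)&(g>40)).astype(np.uint8);m[:,:350]=0;m[300:]=0;m[:220]=0;m[:,410:]=0
M=cv2.moments(m,True);print("green",M["m00"],onz("scene",(M["m10"]/M["m00"],M["m01"]/M["m00"]),.060))
def circ(n,px,z):print(px,onz(n,px,z)[:2])
circ("scene",(280,238),.04);circ("scene",(304,187),.045);circ("scene",(324,333),.17);circ("scene",(150,246),.16);circ("scene",(132,233),.15)
E
```

```text
b+x-y [0.5384 0.19  ]
b+x+y [0.4798 0.5027]
t-x-y [0.4461 0.1725]
t+x-y [0.5398 0.188 ]
t-x+y [0.3879 0.483 ]
t+x+y [0.4805 0.4998]
wire+x-y [0.5293 0.2936]
wire+x+y [0.5111 0.3957]
wire-x-y [0.4226 0.275 ]
wire-x+y [0.4035 0.3749]
bar far [0.4064 0.3243]
bar near [0.5064 0.3454]
reader [[ 0.718  -0.0965]
 [ 0.7111 -0.0149]
 [ 0.7664 -0.0073]
 [ 0.7732 -0.0926]] [ 0.7422 -0.0528] [np.float64(0.055335549478706135), np.float64(0.08189928577190472), np.float64(0.055825959418473244), np.float64(0.0855535043639491)]
7228.0
mat ((0.5052416920661926, -0.35523200035095215), (0.19707536697387695, 0.41675078868865967), 16.951297760009766)
mat side ((0.5020861625671387, -0.3537435531616211), (0.19149477779865265, 0.4107353985309601), 16.991857528686523)
green 335.0 [0.4881 0.2417 0.06  ]
(280, 238) [0.5595 0.0011]
(304, 187) [ 0.3872 -0.015 ]
(324, 333) [0.7623 0.2083]
(150, 246) [ 0.7722 -0.2172]
(132, 233) [ 0.7629 -0.2808]
```

Call:
step_arm:
  steps:
    - [15,27,4,0,0,0]
    - [15,27,4,0,0,0]
    - [15,27,4,0,0,0]
    - [15,27,4,0,0,0]
    - [15,27,4,0,0,0]
    - [15,27,4,0,0,0]
    - [15,27,4,0,0,0]
    - [15,27,4,0,0,0]
    - [15,27,4,0,0,0]
    - [15,27,4,0,0,0]
    - [15,27,4,0,0,0]
    - [15,27,4,0,0,0]
    - [15,27,4,0,0,0]
    - [15,27,4,0,0,0]
    - [15,27,4,0,0,0]
    - [15,27,4,0,0,0]
  gripper: 1
  force: 50

```text
clock: 1.43
position: [0.445, -0.1571, 0.2908]
ee_rot: [-3.098, -0.522, 0.001]
force: [0.2, -1.4, 0.1]
width: 1.001
gripper_force: 0.0
```

Call:
step_arm:
  steps:
    - [1,30,0,0,0,-0.01]
    - [1,30,0,0,0,-0.01]
    - [1,30,0,0,0,-0.01]
    - [1,30,0,0,0,-0.01]
    - [1,30,0,0,0,-0.01]
    - [1,30,0,0,0,-0.01]
    - [1,30,0,0,0,-0.01]
    - [1,30,0,0,0,-0.01]
    - [1,30,0,0,0,-0.01]
    - [1,30,0,0,0,-0.01]
    - [1,30,0,0,0,-0.01]
    - [1,30,0,0,0,-0.01]
    - [1,30,0,0,0,-0.01]
    - [1,30,0,0,0,-0.01]
    - [0,0,0,0,0,-0.008]
    - [0,0,0,0,0,0]

```text
clock: 2.77
position: [0.458, 0.2632, 0.2902]
ee_rot: [-3.127, -0.296, 0.002]
force: [-0.4, -1.2, -0.6]
width: 0.998
gripper_force: 0.0
```

```bash
cat >> h.py <<'E'
from scipy.spatial.transform import Rotation as Ro
def tilt(s=None):
    s=s or observe();R=Ro.from_rotvec(s["ee_rot"]).as_matrix()
    return s["position"],np.degrees(np.arctan2(R[1,1],R[0,1]))+90,np.degrees(R[:2,2]) # pos, yaw of tray-frame, world tilt of tool z
E
python3 - <<'E'
from h import *
c=cams.get_calibration("wrist");s=observe();print(tilt(s),s["clock"],s["force"],s["joints"]);im=cams.get_image("wrist");cv2.imwrite("pics/w1.png",im[:,:,::-1])
print(c)
y=np.radians(10.6)
T=lambda x,yy,z:np.array([.466+x*np.cos(y)-yy*np.sin(y),.335+x*np.sin(y)+yy*np.cos(y),z])
for q in[(0,0,.127),(-.052,-.16,.05),(.052,-.16,.05),(.052,.16,.05),(-.052,.16,.05)]:print(q,proj("wrist",T(*q),c))
E
```

```text
(array([0.45797174, 0.26315751, 0.29021744]), np.float64(10.822502285605651), array([-0.07293358,  0.01510302])) 2.7667 [-0.37998377 -1.15692565 -0.6024687 ] [-0.18731216  0.28398077 -0.55435217  1.67564354  0.15617042  1.22739192
 -2.15852671]
{'fov_y': 65.70646984690485, 'cx': 277.9729202349426, 'cy': 212.42036741121993, 'world_to_cam': array([[ 1.87948076e-01, -9.82178609e-01, -8.36595850e-04,
         1.72202066e-01],
       [ 9.49054275e-01,  1.81828672e-01, -2.57360286e-01,
        -4.33726760e-01],
       [ 2.52925885e-01,  4.75763958e-02,  9.66315157e-01,
        -5.78676405e-01],
       [ 0.00000000e+00,  0.00000000e+00,  0.00000000e+00,
         1.00000000e+00]])}
(0, 0, 0.127) [209.30627921 176.02232608]
(-0.052, -0.16, 0.05) [348.62033137 207.99749983]
(0.052, -0.16, 0.05) [351.95837862 126.03621733]
(0.052, 0.16, 0.05) [106.14242675 131.79192774]
(-0.052, 0.16, 0.05) [112.00905947 207.36359342]
```

View pics/w1.png

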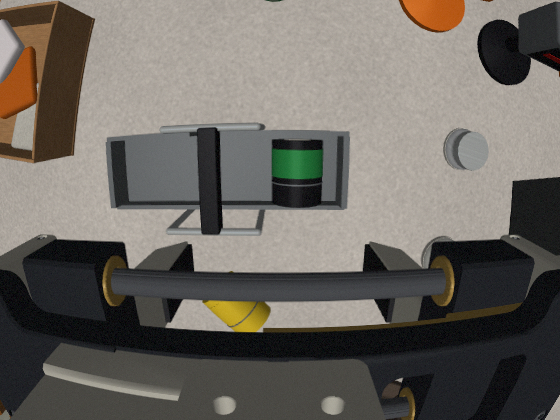

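The wrist view shows the tray about where it was predicted: the bar at (209,180), the jar at (298,172), and the reader foot at (505,52). I'll take finer measurements from this view.

```bash
python3 - <<'E'
from h import *
np.set_printoptions(precision=4,suppress=True)
c=cams.get_calibration("wrist")
for nm,p,z in[("bar TL",(198,129),.127),("bar TR",(218,128),.127),("bar BL",(202,234),.127),("bar BR",(222,234),.127),
 ("wire+x l",(161,128),.127),("wire+x r",(265,126),.127),("wire-x l",(168,233),.127),("wire-x r",(262,232),.127),
 ("LT",(107,138),.05),("LB",(111,209),.05),("RT",(349,132),.05),("RB",(348,209),.05),("foot",(504,52),.008),("wax",(468,149),.04),
 ("jarL",(273,172),.038),("jarR",(323,172),.038)]:
    print(nm,onz("wrist",p,z,c)[:2])
a=lambda x,y:(x/4+180-.4,y/4+230-.4)
for p in((184,248),(97,245),(272,250),(185,335)):print("foot scene",onz("scene",a(*p),.005)[:2])
for p in((207,208),(185,210),(228,206),(207,220)):print("foot side",onz("side",p,.005)[:2])
E
```

```text
bar TL [0.5117 0.3521]
bar TR [0.5158 0.3321]
bar BL [0.4039 0.3327]
bar BR [0.4082 0.3114]
wire+x l [0.5074 0.3915]
wire+x r [0.5255 0.2867]
wire-x l [0.3974 0.3706]
wire-x r [0.4184 0.2704]
LT [0.4805 0.4973]
LB [0.3838 0.4824]
RT [0.5388 0.1874]
RB [0.4432 0.1668]
foot [ 0.7386 -0.0531]
wax [0.5599 0.0081]
jarL [0.4699 0.2696]
jarR [0.4821 0.207 ]
foot scene [ 0.7421 -0.0557]
foot scene [ 0.7666 -0.1049]
foot scene [ 0.7167 -0.0064]
foot scene [ 0.7884 -0.0254]
foot side [ 0.738  -0.0542]
foot side [ 0.7824 -0.0216]
foot side [ 0.6953 -0.0859]
foot side [ 0.7149 -0.0193]
```

Call:
step_arm:
  steps:
    - [2,24,0,0,0,-0.002]
    - [2,24,0,0,0,0]
    - [1,22,0,0,0,0]
    - [0,0,-20,0,0,0]
    - [0,0,-25,0,0,0]
    - [0,0,-25,0,0,0]
    - [0,0,-25,0,0,0]
    - [0,0,-25,0,0,0]
    - [0,0,-25,0,0,0]
    - [0,0,-20,0,0,0]
    - [0,0,-15,0,0,0]
    - [0,0,-14,0,0,0]
    - [0,0,0,0,0,0]
    - [0,0,0,0,0,0]

```text
clock: 3.98
position: [0.4639, 0.3298, 0.0964]
ee_rot: [3.127, 0.286, -0.002]
force: [0.2, 0.7, -0.8]
width: 1.002
gripper_force: 0.0
```

```bash
python3 - <<'E'
from h import *
s=observe();print(tilt(s),s["clock"],s["force"],s["ft_torque"])
im=cams.get_image("wrist");cv2.imwrite("pics/w2.png",im[:,:,::-1])
E
```

```text
(array([0.4639353 , 0.32979626, 0.09639903]), np.float64(10.449169950125608), array([-0.05910894, -0.09656163])) 3.9833 [ 0.21837811  0.67916557 -0.76341586] [ 0.04225193 -0.03570871  0.03046926]
```

View pics/w2.png

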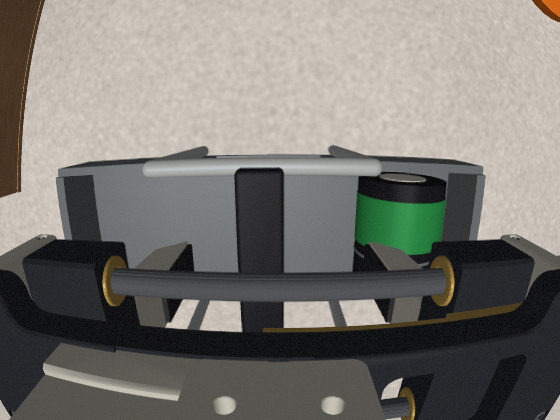

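The bar centre is at column 260 and the finger midline at 278, so the tool is about 7 mm short along tray +y. I'll correct that first.

Call:
step_arm:
  steps:
    - [-0.5,3.5,0,0,0,0.001]
    - [-0.5,3.5,0,0,0,0]
    - [0,0,0,0,0,0]
    - [0,0,0,0,0,0]

```text
clock: 4.37
position: [0.4628, 0.3391, 0.0974]
ee_rot: [-3.127, -0.291, -0.001]
force: [-0.5, 0.6, -0.2]
width: 0.997
gripper_force: 0.0
```

```bash
python3 - <<'E'
from h import *
s=observe();print(tilt(s),s["clock"],s["force"])
im=cams.get_image("wrist");cv2.imwrite("pics/w3.png",im[:,:,::-1])
for r in(190,210,230):
    g=im[r].max(1).astype(int);d=np.where(g[200:330]<60)[0]+200;print(r,d.min(),d.max())
E
```

```text
(array([0.46283684, 0.33914338, 0.09737539]), np.float64(10.617759708089807), array([0.04640188, 0.04286119])) 4.3667 [-0.46919181  0.6462112  -0.19035956]
190 259 306
210 259 305
230 259 305
```

Call:
step_arm:
  steps:
    - [0.3,-1.6,0,0,0,0]
    - [0,0,0,0,0,0]

```text
clock: 4.58
position: [0.4632, 0.3364, 0.0968]
ee_rot: [3.128, 0.289, 0.0]
force: [0.8, 0.1, -0.6]
width: 0.996
gripper_force: 0.0
```

Call:
step_arm:
  steps:
    - [0,0,0,0,0,0]
    - [0,0,0,0,0,0]
    - [0,0,0,0,0,0]
    - [0,0,0,0,0,0]
    - [0,0,0,0,0,0]
    - [0,0,0,0,0,0]
    - [0,0,0,0,0,0]
    - [0,0,0,0,0,0]
    - [0,0,0,0,0,0]
    - [0,0,0,0,0,0]
  gripper: 0
  force: 45

```text
clock: 5.42
position: [0.463, 0.3369, 0.0967]
ee_rot: [3.128, 0.29, 0.0]
force: [0.3, -0.4, 0.3]
width: 0.328
gripper_force: 0.0
```

```bash
cat >> h.py <<'E'
def jarpx():
    im=cams.get_image("wrist");h=cv2.cvtColor(im,cv2.COLOR_RGB2HSV)
    m=((h[...,0]>45)&(h[...,0]<85)&(h[...,1]>90)&(h[...,2]>40)).astype(np.uint8);m[:150]=0;m[245:]=0
    n,l,st,ce=cv2.connectedComponentsWithStats(m)
    r=[tuple(map(int,x)) for x in st[1:] if x[4]>100]
    g=im[210].max(1).astype(int);d=np.where(g[200:330]<60)[0]+200
    return im,r,(d.min(),d.max()) if len(d) else None
def tell():
    s=observe();p,y,t=tilt(s);im,r,b=jarpx();print("t",s["clock"],"pos",p.round(4),"yaw",round(y,2),"tilt",t.round(2),"F",s["force"].round(1),"jar",r,"bar",b);return im
E
python3 - <<'E'
from h import *
im=tell();tell();print(observe()["width"]*92,observe()["gripper_force"]);cv2.imwrite("pics/w4.png",im[:,:,::-1])
E
```

```text
t 5.4167 pos [0.463  0.3369 0.0967] yaw 10.58 tilt [ 0. -0.] F [ 0.3 -0.4  0.3] jar [(364, 191, 90, 54, 3673)] bar (np.int64(253), np.int64(300))
t 5.4667 pos [0.463  0.3369 0.0967] yaw 10.58 tilt [-0. -0.] F [ 0.4  0.1 -0.3] jar [(364, 192, 90, 53, 3681)] bar (np.int64(253), np.int64(300))
21.473944894256423 0.0
```

Call:
step_arm:
  steps:
    - [0,0,0,0,0,0]
    - [0,0,0,0,0,0]
    - [0,0,0,0,0,0]
    - [0,0,0,0,0,0]
    - [0,0,0,0,0,0]

```text
clock: 5.93
position: [0.463, 0.337, 0.0968]
ee_rot: [-3.128, -0.29, -0.0]
force: [-0.3, 0.2, -0.3]
width: 0.216
gripper_force: 45.0
```

```bash
python3 - <<'E'
from h import *
tell();s=observe();print(s["width"]*92,s["gripper_force"],s["ft_torque"])
E
```

```text
t 5.9333 pos [0.463  0.337  0.0968] yaw 10.58 tilt [0.   0.01] F [-0.3  0.2 -0.3] jar [(365, 191, 90, 54, 3692)] bar (np.int64(255), np.int64(301))
19.695823687688925 44.99985694885254 [ 0.21429626 -0.00762135  0.00781405]
```

Call:
step_arm:
  steps:
    - [0,0,2,0,0,0]
    - [0,0,4,0,0,0]
    - [0,0,4,0,0,0]
    - [0,0,2,0,0,0]

```text
clock: 6.32
position: [0.463, 0.3367, 0.1091]
ee_rot: [3.128, 0.289, -0.0]
force: [0.7, 0.1, -6.6]
width: 0.214
gripper_force: 45.0
```

```bash
python3 - <<'E'
from h import *
tell();tell();tell();s=observe();print(s["ft_torque"])
E
```

```text
t 6.3167 pos [0.463  0.3367 0.1091] yaw 10.57 tilt [-0.01 -0.02] F [ 0.7  0.1 -6.6] jar [(364, 191, 91, 54, 3696)] bar (np.int64(255), np.int64(301))
t 6.3667 pos [0.4632 0.3369 0.1094] yaw 10.57 tilt [0.02 0.01] F [ 0.2 -0.4 -6.5] jar [(364, 191, 90, 54, 3699)] bar (np.int64(255), np.int64(301))
t 6.4167 pos [0.4633 0.3369 0.1092] yaw 10.57 tilt [0.03 0.02] F [-0.4 -0.2 -6.9] jar [(364, 191, 90, 54, 3694)] bar (np.int64(255), np.int64(301))
[0.25157933 0.03257282 0.02285809]
```

The tray is lifted and the jar has stayed put. I'll carry it to the reader slowly, keeping acceleration under 0.04 m/s² so the jar does not roll.

Call:
step_arm:
  steps:
    - [0,-0.1,1,0,0,-0.0012]
    - [0.1,-0.4,3,0,0,-0.0012]
    - [0.2,-0.6,4,0,0,-0.0012]
    - [0.2,-0.9,5,0,0,-0.0012]
    - [0.3,-1.1,5,0,0,-0.0012]
    - [0.4,-1.4,5,0,0,-0.0012]
    - [0.4,-1.6,5,0,0,-0.0012]
    - [0.5,-1.9,5,0,0,-0.0012]
    - [0.6,-2.1,5,0,0,-0.0012]
    - [0.6,-2.4,5,0,0,-0.0012]
    - [0.7,-2.6,5,0,0,-0.0012]
    - [0.8,-2.9,5,0,0,-0.0012]
    - [0.8,-3.1,5,0,0,-0.0012]
    - [0.9,-3.4,5,0,0,-0.0012]
    - [1.0,-3.6,5,0,0,-0.0012]
    - [1.0,-3.9,5,0,0,-0.0012]
    - [1.1,-4.1,4,0,0,-0.0012]
    - [1.2,-4.4,3,0,0,-0.0012]
    - [1.2,-4.6,1,0,0,-0.0012]
    - [1.3,-4.9,0.5,0,0,-0.0012]

```text
clock: 8.13
position: [0.4765, 0.2864, 0.1904]
ee_rot: [-3.131, -0.252, -0.0]
force: [0.2, -0.5, -6.0]
width: 0.217
gripper_force: 45.0
```

```bash
python3 - <<'E'
from h import *
tell()
E
```

```text
t 8.1333 pos [0.4765 0.2864 0.1904] yaw 9.2 tilt [0.01 0.  ] F [ 0.2 -0.5 -6. ] jar [(364, 191, 90, 54, 3692)] bar (np.int64(255), np.int64(301))
```

Call:
step_arm:
  steps:
    - [1.4,-5.1,0,0,0,-0.0012]
    - [1.4,-5.4,0,0,0,-0.0012]
    - [1.5,-5.6,0,0,0,-0.0012]
    - [1.6,-5.9,0,0,0,-0.0012]
    - [1.6,-6.1,0,0,0,-0.0012]
    - [1.7,-6.4,0,0,0,-0.0012]
    - [1.8,-6.6,0,0,0,-0.0012]
    - [1.8,-6.9,0,0,0,-0.0012]
    - [1.9,-7.1,0,0,0,-0.0012]
    - [2.0,-7.4,0,0,0,-0.0012]
    - [2.0,-7.6,0,0,0,-0.0012]
    - [2.1,-7.9,0,0,0,-0.0012]
    - [2.2,-8.1,0,0,0,-0.0012]
    - [2.2,-8.4,0,0,0,-0.0012]
    - [2.3,-8.6,0,0,0,-0.0012]
    - [2.4,-8.9,0,0,0,-0.0012]
    - [2.4,-9.1,0,0,0,-0.0012]
    - [2.5,-9.4,0,0,0,-0.0012]
    - [2.6,-9.6,0,0,0,-0.0012]
    - [2.6,-9.9,0,0,0,-0.0012]

```text
clock: 9.85
position: [0.5166, 0.1359, 0.1902]
ee_rot: [3.134, 0.214, -0.0]
force: [-0.1, -0.4, -7.2]
width: 0.217
gripper_force: 45.0
```

Call:
step_arm:
  steps:
    - [2.6,-9.9,0,0,0,-0.0012]
    - [2.6,-9.6,0,0,0,-0.0012]
    - [2.5,-9.4,0,0,0,-0.0012]
    - [2.4,-9.1,0,0,0,-0.0012]
    - [2.4,-8.9,0,0,0,-0.0012]
    - [2.3,-8.6,0,0,0,-0.0012]
    - [2.2,-8.4,0,0,0,-0.0012]
    - [2.2,-8.1,0,0,0,-0.0012]
    - [2.1,-7.9,0,0,0,-0.0012]
    - [2.0,-7.6,0,0,0,-0.0012]
    - [2.0,-7.4,0,0,0,-0.0012]
    - [1.9,-7.1,0,0,0,-0.0012]
    - [1.8,-6.9,0,0,0,-0.0012]
    - [1.8,-6.6,0,0,0,-0.0012]
    - [1.7,-6.4,0,0,0,-0.0012]
    - [1.6,-6.1,0,0,0,-0.0012]
    - [1.6,-5.9,0,0,0,-0.0012]
    - [1.5,-5.6,0,0,0,-0.0012]
    - [1.4,-5.4,0,0,0,-0.0012]
    - [1.4,-5.1,0,0,0,-0.0012]

```text
clock: 11.52
position: [0.5565, -0.0136, 0.1902]
ee_rot: [3.137, 0.177, -0.0]
force: [1.3, 0.7, -6.5]
width: 0.211
gripper_force: 45.0
```

Call:
step_arm:
  steps:
    - [1.3,-4.9,0,0,0,-0.0012]
    - [1.2,-4.6,0,0,0,-0.0012]
    - [1.2,-4.4,0,0,0,-0.0012]
    - [1.1,-4.1,0,0,0,-0.0012]
    - [1.0,-3.9,0,0,0,-0.0012]
    - [1.0,-3.6,0,0,0,-0.0012]
    - [0.9,-3.4,0,0,0,-0.0012]
    - [0.8,-3.1,0,0,0,-0.0012]
    - [0.8,-2.9,0,0,0,-0.0012]
    - [0.7,-2.6,0,0,0,-0.0012]
    - [0.6,-2.4,0,0,0,-0.0012]
    - [0.6,-2.1,0,0,0,-0.0012]
    - [0.5,-1.9,0,0,0,-0.0012]
    - [0.4,-1.6,0,0,0,-0.0012]
    - [0.4,-1.4,0,0,0,-0.0012]
    - [0.3,-1.1,0,0,0,-0.0012]
    - [0.2,-0.9,0,0,0,-0.0012]
    - [0.2,-0.6,0,0,0,-0.0012]
    - [0.1,-0.4,0,0,0,-0.0012]
    - [0,-0.1,0,0,0,-0.0012]

```text
clock: 13.18
position: [0.5697, -0.0631, 0.1902]
ee_rot: [-3.139, -0.139, 0.0]
force: [-0.7, 0.2, -6.5]
width: 0.213
gripper_force: 45.0
```

```bash
python3 - <<'E'
from h import *
im=tell();tell();cv2.imwrite("pics/w5.png",im[:,:,::-1])
a=cams.get_image("scene");b=cams.get_image("side")
cv2.imwrite("pics/s5.png",a[:,:,::-1]);cv2.imwrite("pics/d5.png",b[:,:,::-1])
A=cv2.resize(im[0:210,130:410],(400,300));B=cv2.resize(a[120:330,150:430],(400,300));C=cv2.resize(b[100:310,120:400],(400,300))
cv2.imwrite("pics/m5.png",np.vstack([np.hstack([B,C]),np.hstack([A,0*A])])[:,:,::-1])
E
```

```text
t 13.1833 pos [ 0.5697 -0.0631  0.1902] yaw 5.07 tilt [-0.  0.] F [-0.7  0.2 -6.5] jar [(367, 192, 90, 53, 3704)] bar (np.int64(255), np.int64(301))
t 13.2333 pos [ 0.5696 -0.0631  0.1902] yaw 5.07 tilt [-0. -0.] F [-0.2  0.8 -7.2] jar [(367, 192, 90, 53, 3704)] bar (np.int64(255), np.int64(301))
```

View pics/m5.png

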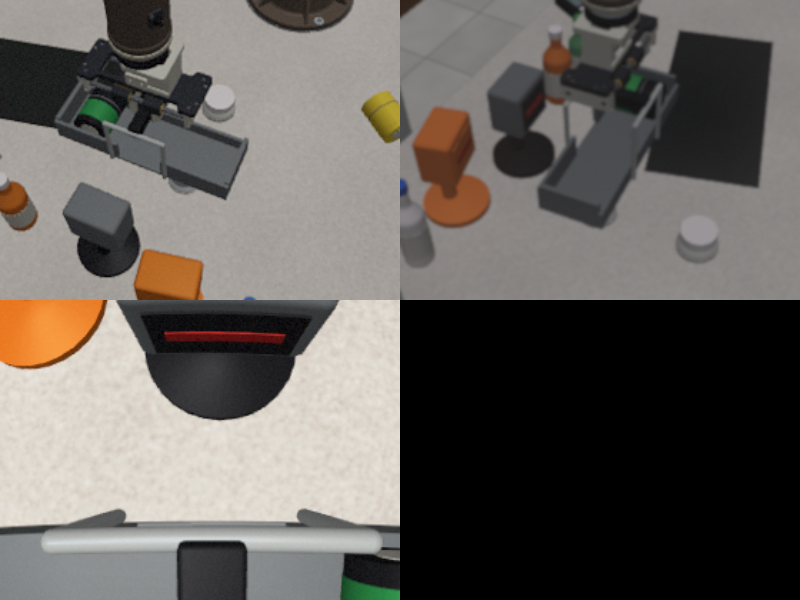

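```bash
python3 - <<'E'
from h import *
np.set_printoptions(precision=4,suppress=True)
im=cv2.imread("pics/w5.png");c=cams.get_calibration("wrist")
m=((im[...,2]>90)&(im[...,1]<50)&(im[...,0]<60)).astype(np.uint8);m[60:]=0;m[:,:220]=0
k=max(cv2.findContours(m,0,2)[0],key=cv2.contourArea);r=cv2.boundingRect(k);print(r)
pts=[]
for x in range(r[0]+3,r[0]+r[2]-3):
    y=np.where(m[:,x])[0].mean();pts.append(onz("wrist",(x,y),.132,c)[:2])
pts=np.array(pts);print(pts[0],pts[-1],pts.mean(0));vx,vy,_,_=cv2.fitLine(pts.astype(np.float32),2,0,.01,.01).ravel();print("yaw red",np.degrees(np.arctan2(-vx/vy,1)))
s=c
q=lambda x,y:(x*.7+130,y*.7)
for z in(.08,.09,.1):
    a=onz("wrist",q(148,52),z)[:2];b=onz("wrist",q(297,55),z)[:2];print(z,a,b,np.linalg.norm(a-b),np.degrees(np.arctan2(a[0]-b[0],a[1]-b[1])))
# scene view: foot silhouette and head top
# foot ellipse: dark disc in wrist: lowest point and sides
d=(im.max(2)<70).astype(np.uint8);d[120:]=0;d[:38]=0;d[:,:215]=0;d[:,360:]=0
k=max(cv2.findContours(d,0,3)[0],key=cv2.contourArea).reshape(-1,2);k=k[(k[:,1]>42)]
w=np.array([onz("wrist",p,.006,c)[:2] for p in k])
A=np.c_[2*w,np.ones(len(w))];sol=np.linalg.lstsq(A,(w**2).sum(1),rcond=None)[0];print("foot",sol[:2],np.sqrt(sol[2]+sol[:2]@sol[:2]))
# side head top corners check
E
```

```text
(245, 22, 85, 7)
[ 0.7091 -0.031 ] [ 0.7128 -0.0827] [ 0.7103 -0.0569]
yaw red 4.521514
0.08 [ 0.7131 -0.014 ] [ 0.7196 -0.0997] 0.08589591664231458 -4.347918493876293
0.09 [ 0.7103 -0.0156] [ 0.7165 -0.0981] 0.08268890750512504 -4.347918493876189
0.1 [ 0.7075 -0.0172] [ 0.7135 -0.0965] 0.07948189836793548 -4.347918493876159
foot [ 0.74   -0.0543] 0.05397514990322208
```

Call:
step_arm:
  steps:
    - [0.1,-0.3,0,0,0,-0.001]
    - [0.1,-0.6,0,0,0,-0.001]
    - [0.1,-0.9,0,0,0,-0.001]
    - [0.2,-1,0.2,0,0,-0.001]
    - [0.2,-0.9,0.2,0,0,-0.002]
    - [0.1,-0.6,0.1,0,0,-0.002]
    - [0,-0.3,0,0,0,-0.001]
    - [0,0,0,-0.0044,-0.0004,0]
    - [0,0,0,-0.0044,-0.0004,0]
    - [0,0,0,-0.0044,-0.0004,0]
    - [0,0,0,-0.0044,-0.0004,0]
    - [0,0,0,0,0,0]
    - [0,0,0,0,0,0]
    - [0,0,0,0,0,0]
    - [0,0,0,0,0,0]
    - [0,0,0,0,0,0]
    - [0,0,0,0.0044,0.0004,0]
    - [0,0,0,0.0044,0.0004,0]
    - [0,0,0,0.0044,0.0004,0]
    - [0,0,0,0.0044,0.0004,0]

```text
clock: 15.05
position: [0.5704, -0.0679, 0.1908]
ee_rot: [-3.139, -0.125, 0.0]
force: [-0.5, 0.1, -6.3]
width: 0.216
gripper_force: 45.0
```

```bash
cat >> h.py <<'E'
def jar():
    s=observe();p,y,t=tilt(s);im,r,b=jarpx()
    x0=min(q[0] for q in r);x1=max(q[0]+q[2] for q in r);d=-(x0+x1-556)/2/1.41
    print("t",round(s["clock"],3),"pos",p.round(4),"yaw",round(y,2),"tilt",t.round(2),"jar y mm",round(d,1),(x0,x1),len(r));return im
E
python3 - <<'E'
from h import *
jar();jar();jar()
E
```

```text
t 15.05 pos [ 0.5704 -0.0679  0.1908] yaw 4.55 tilt [-0.    0.02] jar y mm -91.5 (362, 452) 1
t 15.1 pos [ 0.5705 -0.0681  0.1907] yaw 4.54 tilt [-0.    0.03] jar y mm -91.5 (362, 452) 1
t 15.15 pos [ 0.5704 -0.0681  0.1907] yaw 4.53 tilt [-0.01  0.01] jar y mm -91.5 (362, 452) 1
```

Call:
step_arm:
  steps:
    - [0,0,0,-0.0058,-0.0005,0]
    - [0,0,0,-0.0058,-0.0005,0]
    - [0,0,0,-0.0058,-0.0005,0]

```text
clock: 15.45
position: [0.5705, -0.0676, 0.1908]
ee_rot: [3.121, 0.125, 0.001]
force: [0.2, -0.1, -7.0]
width: 0.217
gripper_force: 45.0
```

```bash
python3 - <<'E'
from h import *
jar();jar();jar();jar()
E
```

```text
t 15.45 pos [ 0.5705 -0.0676  0.1908] yaw 4.57 tilt [ 0.09 -1.03] jar y mm -91.1 (361, 452) 1
t 15.5 pos [ 0.5704 -0.0673  0.1908] yaw 4.61 tilt [ 0.09 -1.05] jar y mm -91.1 (361, 452) 1
t 15.55 pos [ 0.5705 -0.0672  0.1908] yaw 4.61 tilt [ 0.09 -1.01] jar y mm -90.8 (361, 451) 1
t 15.6 pos [ 0.5705 -0.0673  0.1908] yaw 4.61 tilt [ 0.09 -1.  ] jar y mm -90.8 (361, 451) 1
```

Call:
step_arm:
  steps:
    - [0,0,0,0,0,0]
    - [0,0,0,0,0,0]
    - [0,0,0,0,0,0]

```text
clock: 15.9
position: [0.5704, -0.0678, 0.1907]
ee_rot: [3.122, 0.124, 0.001]
force: [-0.1, -0.5, -6.9]
width: 0.215
gripper_force: 45.0
```

```bash
python3 - <<'E'
from h import *
jar();jar();jar()
E
```

```text
t 15.9 pos [ 0.5704 -0.0678  0.1907] yaw 4.56 tilt [ 0.08 -1.  ] jar y mm -87.6 (356, 447) 1
t 15.95 pos [ 0.5704 -0.0678  0.1907] yaw 4.56 tilt [ 0.08 -1.  ] jar y mm -86.9 (355, 446) 1
t 16.0 pos [ 0.5705 -0.0678  0.1907] yaw 4.56 tilt [ 0.09 -1.  ] jar y mm -86.9 (355, 446) 1
```

Call:
step_arm:
  steps:
    - [0,0,0,-0.0045,-0.0004,0]
    - [0,0,0,-0.0045,-0.0004,0]
    - [0,0,0,0,0,0]
    - [0,0,0,0,0,0]
    - [0,0,0,0,0,0]
    - [0,0,0,0,0,0]

```text
clock: 16.55
position: [0.5705, -0.0677, 0.1907]
ee_rot: [3.113, 0.124, 0.002]
force: [-0.4, 0.9, -6.0]
width: 0.214
gripper_force: 45.0
```

```bash
python3 - <<'E'
from h import *
jar();jar()
E
```

```text
t 16.55 pos [ 0.5705 -0.0677  0.1907] yaw 4.57 tilt [ 0.13 -1.52] jar y mm -74.5 (337, 429) 1
t 16.6 pos [ 0.5704 -0.0677  0.1908] yaw 4.57 tilt [ 0.13 -1.52] jar y mm -72.7 (334, 427) 1
```

Call:
step_arm:
  steps:
    - [0,0,0,0,0,0]
    - [0,0,0,0,0,0]
    - [0,0,0,0,0,0]
    - [0,0,0,0.0066,0.0006,0]
    - [0,0,0,0.0066,0.0006,0]
    - [0,0,0,0.0066,0.0006,0]
    - [0,0,0,0.0066,0.0005,0]

```text
clock: 17.23
position: [0.5704, -0.0679, 0.1907]
ee_rot: [-3.139, -0.125, 0.0]
force: [-0.3, -1.2, -6.7]
width: 0.217
gripper_force: 45.0
```

```bash
python3 - <<'E'
from h import *
jar();jar();jar()
E
```

```text
t 17.233 pos [ 0.5704 -0.0679  0.1907] yaw 4.56 tilt [-0.01  0.03] jar y mm -42.9 (301, 376) 1
t 17.283 pos [ 0.5705 -0.0682  0.1907] yaw 4.53 tilt [-0.01  0.05] jar y mm -41.5 (301, 372) 1
t 17.333 pos [ 0.5704 -0.0683  0.1907] yaw 4.52 tilt [-0.01  0.01] jar y mm -40.1 (301, 368) 1
```

Call:
step_arm:
  steps:
    - [0,0,0,0,0,0]
    - [0,0,0,0,0,0]

```text
clock: 17.55
position: [0.5704, -0.0677, 0.1908]
ee_rot: [3.139, 0.125, -0.0]
force: [-0.5, -0.8, -7.8]
width: 0.214
gripper_force: 45.0
```

```bash
cat >> h.py <<'E'
def jar2():
    s=observe();p,y,t=tilt(s);im,r,b=jarpx();h=cv2.cvtColor(im,cv2.COLOR_RGB2HSV)
    x0=min(q[0] for q in r);x1=max(q[0]+q[2] for q in r)
    print("t",round(s["clock"],3),"pos",p.round(4),"yaw",round(y,2),"tilt",t.round(2),"x0x1",(x0,x1),"y from right",round((278+46.-x1)/1.41,1),"from left",round((278-46.-x0)/1.41,1),len(r));return im
E
python3 - <<'E'
from h import *
jar2();im=jar2();cv2.imwrite("pics/w6.png",im[:,:,::-1])
E
```

```text
t 17.55 pos [ 0.5704 -0.0677  0.1908] yaw 4.57 tilt [-0. -0.] x0x1 (301, 357) y from right -23.4 from left -48.9 1
t 17.6 pos [ 0.5705 -0.0676  0.1908] yaw 4.58 tilt [ 0. -0.] x0x1 (301, 355) y from right -22.0 from left -48.9 1
```

Call:
step_arm:
  steps:
    - [0,0,0,-0.006,-0.0005,0]
    - [0,0,0,-0.006,-0.0005,0]
    - [0,0,0,0,0,0]
    - [0,0,0,0,0,0]
    - [0,0,0,0,0,0]

```text
clock: 18.07
position: [0.5705, -0.0676, 0.1908]
ee_rot: [3.127, 0.125, 0.001]
force: [0.2, 0.5, -6.7]
width: 0.209
gripper_force: 45.0
```

```bash
python3 - <<'E'
from h import *
jar2();jar2();im=jar2();cv2.imwrite("pics/w7.png",im[:,:,::-1])
E
```

```text
t 18.067 pos [ 0.5705 -0.0676  0.1908] yaw 4.58 tilt [ 0.06 -0.69] x0x1 (301, 348) y from right -17.0 from left -48.9 1
t 18.117 pos [ 0.5705 -0.0677  0.1908] yaw 4.57 tilt [ 0.06 -0.69] x0x1 (301, 347) y from right -16.3 from left -48.9 1
t 18.167 pos [ 0.5704 -0.0678  0.1907] yaw 4.56 tilt [ 0.06 -0.69] x0x1 (252, 347) y from right -16.3 from left -14.2 2
```

View pics/w7.png

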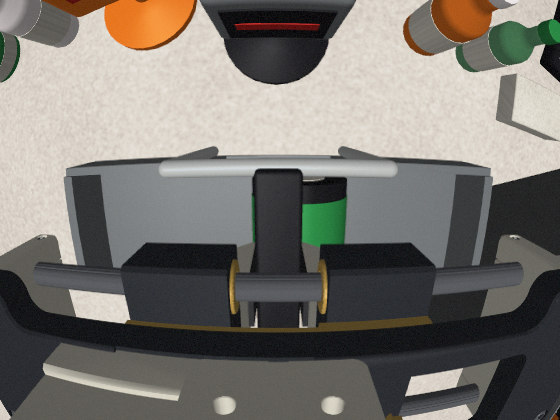

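The jar is nearly in the middle, with the green band spanning columns 252 to 347 and its centre at about −15 mm. I'll give it a little more tilt.

Call:
step_arm:
  steps:
    - [0,0,0,-0.006,-0.0005,0]
    - [0,0,0,0,0,0]
    - [0,0,0,0,0,0]
    - [0,0,0,0,0,0]
    - [0,0,0,0,0,0]

```text
clock: 18.63
position: [0.5704, -0.0678, 0.1907]
ee_rot: [3.121, 0.124, 0.001]
force: [-0.0, 0.0, -6.6]
width: 0.219
gripper_force: 45.0
```

```bash
python3 - <<'E'
from h import *
jar2();jar2()
E
```

```text
t 18.633 pos [ 0.5704 -0.0678  0.1907] yaw 4.57 tilt [ 0.09 -1.03] x0x1 (245, 340) y from right -11.3 from left -9.2 2
t 18.683 pos [ 0.5704 -0.0678  0.1908] yaw 4.56 tilt [ 0.08 -1.04] x0x1 (244, 338) y from right -9.9 from left -8.5 2
```

Call:
step_arm:
  steps:
    - [0,0,0,0.0045,0.0004,0]
    - [0,0,0,0.0045,0.0004,0]
    - [0,0,0,0.0045,0.0004,0]
    - [0,0,0,0.0045,0.0003,0]

```text
clock: 19.07
position: [0.5705, -0.0678, 0.1907]
ee_rot: [-3.139, -0.125, 0.0]
force: [-0.1, 0.4, -6.2]
width: 0.219
gripper_force: 45.0
```

```bash
python3 - <<'E'
from h import *
jar2();jar2();jar2()
E
```

```text
t 19.067 pos [ 0.5705 -0.0678  0.1907] yaw 4.56 tilt [-0.    0.02] x0x1 (234, 330) y from right -4.3 from left -1.4 2
t 19.117 pos [ 0.5704 -0.0681  0.1907] yaw 4.54 tilt [-0.01  0.03] x0x1 (234, 329) y from right -3.5 from left -1.4 2
t 19.167 pos [ 0.5704 -0.0681  0.1907] yaw 4.54 tilt [-0.    0.01] x0x1 (234, 329) y from right -3.5 from left -1.4 2
```

```bash
python3 - <<'E'
from h import *
s=observe();p,y,t=tilt(s);y=np.radians(y);c=cams.get_calibration("wrist")
R=np.array([[np.cos(y),np.sin(y)],[-np.sin(y),np.cos(y)]])
for q,z in[((66,178),.144),((491,178),.144),((66,172),.144),((491,170),.144),((217,152),.1),((162,169),.21),((397,169),.21)]:
    print(q,(R@(onz("wrist",q,z,c)[:2]-p[:2])*1e3).round(1))
for x in(.052,):print(proj("wrist",np.r_[p[:2]+R.T@np.array([x,.16]),.144],c),proj("wrist",np.r_[p[:2]+R.T@np.array([x,-.16]),.144],c))
jar2()
E
```

```text
(66, 178) [ 40.8 156.5]
(491, 178) [  40.9 -158.3]
(66, 172) [ 45.3 155.9]
(491, 170) [  46.9 -157.5]
(217, 152) [51.  46.6]
(162, 169) [52.  51.3]
(397, 169) [ 52.1 -53.6]
[ 61.10145031 163.3654431 ] [494.16163638 163.38712815]
t 19.217 pos [ 0.5704 -0.068   0.1907] yaw 4.54 tilt [-0. -0.] x0x1 (234, 329) y from right -3.5 from left -1.4 2
```

Call:
step_arm:
  steps:
    - [0,0,0,0,0,0]
    - [0,0,0,0,0,0]
    - [0,0,0,0,0,0]
    - [0,0,0,0,0,0]
    - [0,0,0,0,0,0]
    - [0,0,0,0,0,0]
    - [0,0,0,0,0,0]
    - [0,0,0,0,0,0]
    - [0,0,0,0,0,0]
    - [0,0,0,0,0,0]
    - [0,0,0,0,0,0]
    - [0,0,0,0,0,0]
    - [0,0,0,0,0,0]
    - [0,0,0,0,0,0]
    - [0,0,0,0,0,0]
    - [0,0,0,0,0,0]
    - [0,0,0,0,0,0]
    - [0,0,0,0,0,0]
    - [0,0,0,0,0,0]
    - [0,0,0,0,0,0]

```text
clock: 20.93
position: [0.5705, -0.0677, 0.1907]
ee_rot: [3.139, 0.125, 0.0]
force: [-0.3, -0.7, -6.8]
width: 0.211
gripper_force: 45.0
```

Call:
step_arm:
  steps:
    - [0,0,0,0,0,0]
    - [0,0,0,0,0,0]
    - [0,0,0,0,0,0]
    - [0,0,0,0,0,0]
    - [0,0,0,0,0,0]
    - [0,0,0,0,0,0]
    - [0,0,0,0,0,0]
    - [0,0,0,0,0,0]
    - [0,0,0,0,0,0]
    - [0,0,0,0,0,0]
    - [0,0,0,0,0,0]
    - [0,0,0,0,0,0]
    - [0,0,0,0,0,0]
    - [0,0,0,0,0,0]
    - [0,0,0,0,0,0]
    - [0,0,0,0,0,0]
    - [0,0,0,0,0,0]
    - [0,0,0,0,0,0]
    - [0,0,0,0,0,0]
    - [0,0,0,0,0,0]

```text
clock: 22.6
position: [0.5704, -0.0677, 0.1907]
ee_rot: [3.139, 0.125, -0.0]
force: [0.6, -0.2, -7.2]
width: 0.215
gripper_force: 45.0
```

Call:
step_arm:
  steps:
    - [0,0,0,0,0,0]
    - [0,0,0,0,0,0]
    - [0,0,0,0,0,0]
    - [0,0,0,0,0,0]
    - [0,0,0,0,0,0]
    - [0,0,0,0,0,0]
    - [0,0,0,0,0,0]
    - [0,0,0,0,0,0]
    - [0,0,0,0,0,0]
    - [0,0,0,0,0,0]
    - [0,0,0,0,0,0]
    - [0,0,0,0,0,0]
    - [0,0,0,0,0,0]
    - [0,0,0,0,0,0]
    - [0,0,0,0,0,0]
    - [0,0,0,0,0,0]
    - [0,0,0,0,0,0]
    - [0,0,0,0,0,0]
    - [0,0,0,0,0,0]
    - [0,0,0,0,0,0]

```text
clock: 24.27
position: [0.5705, -0.0677, 0.1908]
ee_rot: [3.139, 0.125, 0.0]
force: [1.2, -0.1, -6.2]
width: 0.212
gripper_force: 45.0
```

Call:
step_arm:
  steps:
    - [0,0,0,0,0,0]
    - [0,0,0,0,0,0]
    - [0,0,0,0,0,0]
    - [0,0,0,0,0,0]
    - [0,0,0,0,0,0]
    - [0,0,0,0,0,0]
    - [0,0,0,0,0,0]
    - [0,0,0,0,0,0]
    - [0,0,0,0,0,0]
    - [0,0,0,0,0,0]
    - [0,0,0,0,0,0]
    - [0,0,0,0,0,0]
    - [0,0,0,0,0,0]
    - [0,0,0,0,0,0]
    - [0,0,0,0,0,0]
    - [0,0,0,0,0,0]
    - [0,0,0,0,0,0]
    - [0,0,0,0,0,0]
    - [0,0,0,0,0,0]
    - [0,0,0,0,0,0]

```text
clock: 25.93
position: [0.5704, -0.0677, 0.1907]
ee_rot: [3.139, 0.125, -0.0]
force: [0.4, 0.8, -5.4]
width: 0.209
gripper_force: 45.0
```

```bash
python3 - <<'E'
from h import *
jar2()
a=cams.get_image("scene");b=cams.get_image("side");cv2.imwrite("pics/s8.png",a[:,:,::-1]);cv2.imwrite("pics/d8.png",b[:,:,::-1])
A=cv2.resize(a[120:330,110:390],(800,600),interpolation=cv2.INTER_CUBIC);cv2.imwrite("pics/m8.png",A[:,:,::-1])
s=observe();p,y,_=tilt(s);y=np.radians(y)
for q in[(0,0),(-.052,-.16),(.052,-.16),(.052,.16),(-.052,.16)]:
    w=np.r_[p[0]+q[0]*np.cos(y)-q[1]*np.sin(y),p[1]+q[0]*np.sin(y)+q[1]*np.cos(y),.144]
    u=proj("scene",w);print(q,(u-[110,120])*[800/280,600/210])
E
```

```text
t 25.933 pos [ 0.5704 -0.0677  0.1907] yaw 4.57 tilt [ 0. -0.] x0x1 (234, 329) y from right -3.5 from left -1.4 2
(0, 0) [408.70263021 256.15698941]
(-0.052, -0.16) [274.36519835 150.06104794]
(0.052, -0.16) [214.46289317 238.9056558 ]
(0.052, 0.16) [561.14602676 376.55251472]
(-0.052, 0.16) [607.10648199 273.77815739]
```

View pics/m8.png

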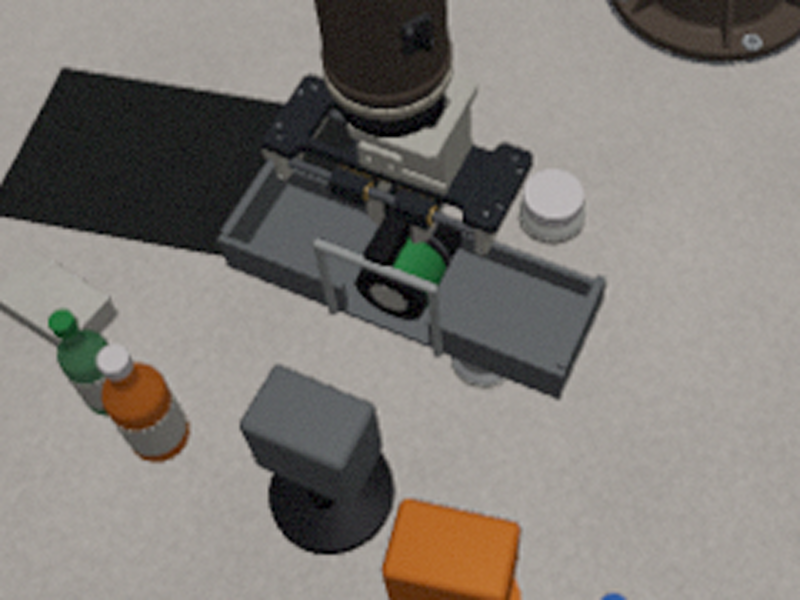

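The jar's code shows in the window facing the reader, and it has been held there for 6.8 s. Next is the slow carry to the mat at (0.504, −0.3545), yaw 17°.

Call:
step_arm:
  steps:
    - [0,-0.2,0,0,0,0.001]
    - [-0.1,-0.5,0,0,0,0.002]
    - [-0.2,-0.8,0,0,0,0.003]
    - [-0.3,-1.1,0,0,0,0.0038]
    - [-0.3,-1.4,0,0,0,0.0038]
    - [-0.4,-1.7,0,0,0,0.0038]
    - [-0.5,-2.1,0,0,0,0.0038]
    - [-0.5,-2.4,0,0,0,0.0038]
    - [-0.6,-2.7,0,0,0,0.0038]
    - [-0.7,-3.0,0,0,0,0.0038]
    - [-0.8,-3.4,0,0,0,0.0038]
    - [-0.9,-3.7,0,0,0,0.0038]
    - [-0.9,-4.0,0,0,0,0.0038]
    - [-1.0,-4.3,0,0,0,0.0038]
    - [-1.1,-4.6,0,0,0,0.0038]
    - [-1.1,-4.9,0,0,0,0.0038]
    - [-1.2,-5.3,0,0,0,0.0038]
    - [-1.3,-5.6,0,0,0,0.0038]
    - [-1.4,-5.9,0,0,0,0.0038]
    - [-1.4,-6.2,0,0,0,0.0038]

```text
clock: 27.75
position: [0.5556, -0.1321, 0.1907]
ee_rot: [3.133, 0.236, 0.0]
force: [0.6, 0.5, -6.8]
width: 0.214
gripper_force: 45.0
```

Call:
step_arm:
  steps:
    - [-1.5,-6.5,0,0,0,0.0038]
    - [-1.6,-6.9,0,0,0,0.0038]
    - [-1.7,-7.2,0,0,0,0.0038]
    - [-1.7,-7.5,0,0,0,0.0038]
    - [-1.8,-7.8,0,0,0,0.0038]
    - [-1.9,-8.1,0,0,0,0.0038]
    - [-2.0,-8.4,0,0,0,0.0038]
    - [-2.0,-8.8,0,0,0,0.0038]
    - [-2.1,-9.1,0,0,0,0.0038]
    - [-2.2,-9.4,0,0,0,0.0038]
    - [-2.2,-9.4,0,0,0,0.0038]
    - [-2.1,-9.1,0,0,0,0.0038]
    - [-2.0,-8.8,0,0,0,0.0038]
    - [-2.0,-8.4,0,0,0,0.0038]
    - [-1.9,-8.1,0,0,0,0.0038]
    - [-1.8,-7.8,0,0,0,0.0038]
    - [-1.7,-7.5,0,0,0,0.0038]
    - [-1.7,-7.2,0,0,0,0.0038]
    - [-1.6,-6.9,0,0,0,0.0038]
    - [-1.5,-6.5,0,0,0,0.0038]

```text
clock: 29.42
position: [0.5186, -0.2916, 0.1907]
ee_rot: [-3.121, -0.355, 0.0]
force: [0.1, -0.1, -5.7]
width: 0.209
gripper_force: 45.0
```

Call:
step_arm:
  steps:
    - [-1.4,-6.2,0,0,0,0.0038]
    - [-1.4,-5.9,0,0,0,0.0038]
    - [-1.3,-5.6,0,0,0,0.0038]
    - [-1.2,-5.3,0,0,0,0.0038]
    - [-1.1,-4.9,0,0,0,0.0038]
    - [-1.1,-4.6,0,0,0,0.0038]
    - [-1.0,-4.3,0,0,0,0.0038]
    - [-0.9,-4.0,0,0,0,0.0038]
    - [-0.9,-3.7,0,0,0,0.0038]
    - [-0.8,-3.4,0,0,0,0.0038]
    - [-0.7,-3.0,0,0,0,0.0038]
    - [-0.6,-2.7,0,0,0,0.0038]
    - [-0.5,-2.4,0,0,0,0.0038]
    - [-0.5,-2.1,0,0,0,0.0038]
    - [-0.4,-1.7,0,0,0,0.0038]
    - [-0.3,-1.4,0,0,0,0.0038]
    - [-0.3,-1.1,0,0,0,0.0038]
    - [-0.2,-0.8,0,0,0,0.003]
    - [-0.1,-0.5,0,0,0,0.002]
    - [0,-0.2,0,0,0,0.001]

```text
clock: 31.08
position: [0.504, -0.3548, 0.1907]
ee_rot: [3.107, 0.465, -0.0]
force: [-0.5, -0.5, -5.9]
width: 0.212
gripper_force: 45.0
```

```bash
python3 - <<'E'
from h import *
jar2();im=jar2();cv2.imwrite("pics/w9.png",im[:,:,::-1])
c=cams.get_calibration("wrist")
# mat contour from wrist
m=(im.max(2)<38).astype(np.uint8);m[150:]=0
k=max(cv2.findContours(m,0,1)[0],key=cv2.contourArea).reshape(-1,2);print(cv2.contourArea(k),cv2.boundingRect(k))
w=np.array([onz("wrist",p,.003,c)[:2] for p in k],np.float32);print(cv2.minAreaRect(w))
E
```

```text
t 31.083 pos [ 0.504  -0.3548  0.1907] yaw 17.02 tilt [-0. -0.] x0x1 (234, 329) y from right -3.5 from left -1.4 2
t 31.133 pos [ 0.5041 -0.3547  0.1907] yaw 17.02 tilt [-0. -0.] x0x1 (233, 329) y from right -3.5 from left -0.7 2
225.5 (424, 0, 36, 15)
((0.7776696085929871, -0.474920392036438), (0.018664490431547165, 0.05052800104022026), 29.57310676574707)
```

View pics/w9.png

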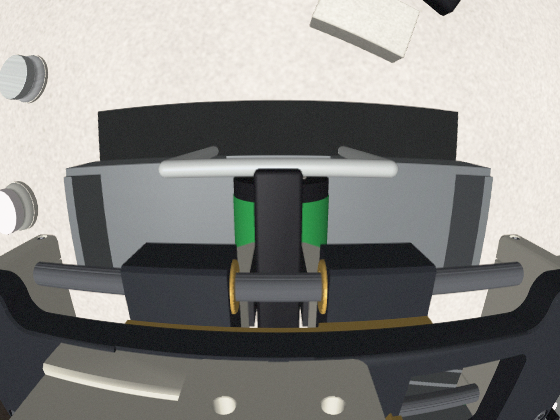

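The view shows the jar at columns 233 to 329 and the mat's front corners at (98,111) and (458,111), so the tray is lined up along the mat. I'll check the x offset and then lower it.

```bash
python3 - <<'E'
from h import *
s=observe();p,y,t=tilt(s);y=np.radians(y);c=cams.get_calibration("wrist")
R=np.array([[np.cos(y),np.sin(y)],[-np.sin(y),np.cos(y)]])
for q in[(98,111),(458,111),(278,101)]:print((R@(onz("wrist",q,.003,c)[:2]-p[:2])*1e3).round(1))
E
```

```text
[ 99.1 209.1]
[  99.1 -209.7]
[97.5 -0.4]
```

Call:
step_arm:
  steps:
    - [0,0,-2,0,0,0]
    - [0,0,-5,0,0,0]
    - [0,0,-7,0,0,0]
    - [0,0,-8,0,0,0]
    - [0,0,-8,0,0,0]
    - [0,0,-8,0,0,0]
    - [0,0,-8,0,0,0]
    - [0,0,-8,0,0,0]
    - [0,0,-8,0,0,0]
    - [0,0,-7,0,0,0]
    - [0,0,-6,0,0,0]
    - [0,0,-4,0,0,0]
    - [0,0,-3,0,0,0]
    - [0,0,-2,0,0,0]
    - [0,0,-1,0,0,0]
    - [0,0,0,0,0,0]

```text
clock: 32.52
position: [0.5041, -0.3547, 0.1057]
ee_rot: [3.107, 0.465, 0.0]
force: [-0.3, -0.2, -5.5]
width: 0.217
gripper_force: 45.0
```

```bash
python3 - <<'E'
from h import *
jar2();s=observe();print(s["force"],s["position"])
E
```

```text
t 32.517 pos [ 0.5041 -0.3547  0.1057] yaw 17.01 tilt [ 0.01 -0.  ] x0x1 (233, 329) y from right -3.5 from left -0.7 2
[-0.88902812  0.83520047 -5.36783713] [ 0.5041787  -0.35479664  0.10594599]
```

Call:
step_arm:
  steps:
    - [0,0,-1,0,0,0]
    - [0,0,-1,0,0,0]
    - [0,0,-1,0,0,0]
    - [0,0,-1,0,0,0]
    - [0,0,-0.7,0,0,0]
    - [0,0,-0.7,0,0,0]
    - [0,0,-0.5,0,0,0]
    - [0,0,0,0,0,0]

```text
clock: 33.23
position: [0.5041, -0.3547, 0.0998]
ee_rot: [3.107, 0.465, -0.0]
force: [0.2, 0.3, -5.3]
width: 0.214
gripper_force: 45.0
```

```bash
python3 - <<'E'
from h import *
jar2();s=observe();print(s["force"],s["position"])
E
```

```text
t 33.233 pos [ 0.5041 -0.3547  0.0998] yaw 17.01 tilt [-0. -0.] x0x1 (233, 329) y from right -3.5 from left -0.7 2
[ 0.41491714  0.60569412 -5.8029116 ] [ 0.50406525 -0.35475849  0.09985087]
```

Call:
step_arm:
  steps:
    - [0,0,-0.3,0,0,0]
    - [0,0,-0.3,0,0,0]
    - [0,0,-0.2,0,0,0]
    - [0,0,0,0,0,0]

```text
clock: 33.62
position: [0.5041, -0.3547, 0.0998]
ee_rot: [3.107, 0.465, 0.0]
force: [-3.8, 1.8, 5.9]
width: 0.215
gripper_force: 45.0
```

```bash
python3 - <<'E'
from h import *
jar2();s=observe();print(s["force"],s["position"])
E
```

```text
t 33.617 pos [ 0.5041 -0.3547  0.0998] yaw 17.01 tilt [ 0.02 -0.03] x0x1 (233, 329) y from right -3.5 from left -0.7 2
[-4.80295128  2.28188453  5.60646498] [ 0.5041219  -0.35475939  0.09977352]
```

The tray is resting on the mat, so I'll let go.

Call:
step_arm:
  steps:
    - [0,0,0,0,0,0]
    - [0,0,0,0,0,0]
    - [0,0,0,0,0,0]
    - [0,0,0,0,0,0]
    - [0,0,0,0,0,0]
    - [0,0,0,0,0,0]
    - [0,0,0,0,0,0]
    - [0,0,0,0,0,0]
  gripper: 0.7

```text
clock: 34.33
position: [0.5041, -0.3548, 0.099]
ee_rot: [3.107, 0.465, 0.0]
force: [-0.2, 1.0, -0.3]
width: 0.692
gripper_force: 0.0
```

```bash
python3 - <<'E'
from h import *
jar2();jar2();s=observe();print(s["force"],s["width"])
E
```

```text
t 34.333 pos [ 0.5041 -0.3548  0.099 ] yaw 17.01 tilt [ 0. -0.] x0x1 (233, 329) y from right -3.5 from left -0.7 2
t 34.383 pos [ 0.504  -0.3547  0.099 ] yaw 17.01 tilt [-0. -0.] x0x1 (233, 329) y from right -3.5 from left -0.7 2
[ 0.10506829  0.15913641 -0.02399099] 0.6971077439599999
```

Call:
step_arm:
  steps:
    - [0,0,3,0,0,0]
    - [0,0,8,0,0,0]
    - [0,0,12,0,0,0]
    - [0,0,20,0,0,0]
    - [0,0,25,0,0,0]
    - [0,0,25,0,0,0]
    - [0,0,25,0,0,0]
    - [0,0,25,0,0,0]
    - [0,0,25,0,0,0]
    - [-8,0,15,0,0,0]
    - [-15,0,0,0,0,0]
    - [-15,0,0,0,0,0]
    - [-15,0,0,0,0,0]
    - [-8,0,0,0,0,0]
    - [0,0,0,0,0,0]

```text
clock: 35.68
position: [0.4416, -0.3553, 0.2833]
ee_rot: [3.106, 0.462, 0.0]
force: [0.7, -0.4, -0.3]
width: 0.7
gripper_force: 0.0
```

```bash
python3 - <<'E'
from h import *
s=observe();p,y,t=tilt(s);c=cams.get_calibration("wrist");im=cams.get_image("wrist");a=cams.get_image("scene");b=cams.get_image("side")
print(p,s["clock"])
cv2.imwrite("pics/f.png",np.vstack([np.hstack([cv2.resize(a,(400,300)),cv2.resize(b,(400,300))]),np.hstack([cv2.resize(im,(400,300)),cv2.resize(a[130:250,90:250],(400,300))])])[:,:,::-1])
y=np.radians(17.);T=lambda q:np.r_[.504+q[0]*np.cos(y)-q[1]*np.sin(y),-.3547+q[0]*np.sin(y)+q[1]*np.cos(y),q[2]]
for q in[(.1,.21,.003),(.1,-.21,.003),(.052,-.16,.053),(.052,.16,.053),(-.052,-.16,.053),(-.052,.16,.053)]:print(q,(proj("wrist",T(q),c)*[400/560,300/420]+[0,300]).round(),((proj("scene",T(q))-[90,130])*2.5+[400,300]).round())
E
```

```text
[ 0.44161171 -0.35528096  0.28332222] 35.6833
(0.1, 0.21, 0.003) [100. 350.] [785. 523.]
(0.1, -0.21, 0.003) [311. 352.] [437. 461.]
(0.052, -0.16, 0.053) [300. 371.] [479. 410.]
(0.052, 0.16, 0.053) [115. 369.] [749. 456.]
(-0.052, -0.16, 0.053) [297. 429.] [514. 341.]
(-0.052, 0.16, 0.053) [117. 429.] [772. 383.]
```

View pics/f.png

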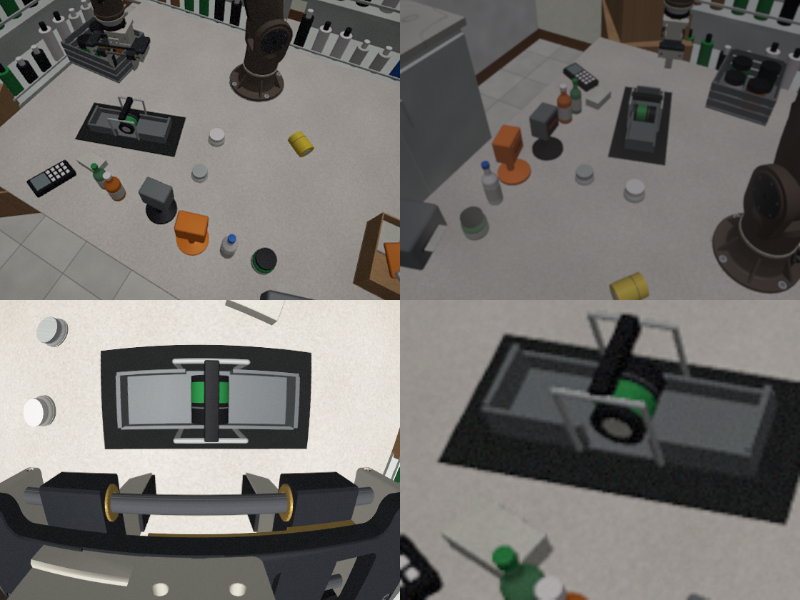

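The tray is centred on the mat (tray columns 115–299, mat columns 101–311), the jar is behind the window, and everything else is where it was. I'm handing it in.

```bash
python3 -c "
from cell import job
print(job.sign_off())"
```

```text
the job is handed in; nothing more can be done
None
```

I handed the job in at about 36 s of the 72 s allowed: the jar was rolled to within about 3 mm of the tray's middle and held at the reader for over 6 s. The tray now stands centred and lined up on the mat with the jar still behind the window, released, and the other goods look untouched.

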